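# Free the tyre lever caught under the lid of a pedal bin

## Task

A worn tyre lever has been thrown at the scrap bin and is caught under its lid, so the bin does not shut. Press the bin's pedal down until the lid stands wide open and the tyre lever drops in, then ease the pedal back up under control so that the lid comes down softly, without slamming, and shuts fully. Leave the pedal wrench, the rear light and the spacer where they lie.

Things in the scene. Friction and masses are not known exactly. Their poses are not given: they have to be found in the camera images.
- bin: Small steel pedal bin fixed to the chest top: 150 mm deep (its x), 180 wide (its y), 180 high, walls 4 mm, floor of its liner 45 mm up. Origin: centre of its underside, on the chest top; z up, x from front to back. Pedal at the front (-x), lid hinged along the top of the back (+x). The front faces the robot's right (world -y), turned by 19 degrees away from the robot to 50 towards it.
- pedal_tread (a point): Point on top of the pedal's tread, 160 mm in front of the bin's centre; 55 mm above the chest top with the pedal fully up, 20 mm with it fully down. The tread is a flat rubber plate 52 mm deep (56 to 108 mm out from the bin's front wall), 66 mm wide (bin y), 6 mm thick. Axes as the bin's (x towards the bin, z up), tipping with the pedal.
- pedal: The pedal: steel arm and tread on a level pivot inside the bin, 30 mm above the chest top. Origin on the pivot, x towards the bin's back. It tips 0 to 0.22 rad. The lid is linked to it and rises evenly: 1 mm of tread travel is 0.034 rad of lid. The lid's weight and a spring push the tread up with 3 to 10 N all the way; let go, the pedal flies up and the lid slams.
- lid (a joint): Opening angle of the lid, rad: 0 shut on the rim, 1.2 fully open (pedal right down). At the start it rests on the tyre lever at about 0.04 to 0.07. The lid is a steel panel 6 mm thick (10 mm at its crown), overhanging the bin's front and sides by about 8 mm; wide open it reaches 340 mm above the chest top, leaning to the back.
- tyre_lever: Loose black plastic tyre lever, 115 x 20 x 6 mm, 20 to 40 g. Origin: mid-length, on its underside; y along it, z through its thickness. At the start it lies across the top of the bin's side wall at bin -y, in the front half, pinched flat under the lid, 35 to 40 mm of it sticking out; its middle is over the inside, so it falls in by itself once the lid is raised.
- pedal_wrench: Bystander: loose chrome pedal wrench, 315 mm long, 35 mm across its jaw, 20 mm high. Origin under its middle, x along it towards the jaw.
- rear_light: Bystander: loose white plastic bicycle rear light, 62 x 44 x 27 mm. Origin: centre of its underside.
- spacer: Bystander: loose aluminium spacer ring, 36 mm outside, 29 mm inside, 20 mm high, standing flat. Origin: centre of its underside.

How it is judged:
By the outcome, as a careful person would: the job done as asked, in the order asked, and still so for the second after the job is handed in, with the robot touching nothing.
It also fails if it takes over 38 s, if anything falls off the work surface, if the arm or the gripper's body presses on something with over 40 N, if the wrist force passes 120 N, or if a joint passes its speed limit or range.

## Robot

A 7-joint arm with a two-finger parallel gripper is mounted at the origin on the work surface. World frame = base frame: x ahead of the robot, y to its left, z up, the work surface at z = 0. Lengths are in m, angles in rad, forces in N, time in s.
With the tool pointing down it reaches from about 0.425 to 1.025 m from the base axis. Payload 9.4 kg.
Tool frame: the origin (TCP) lies midway between the tips of the shut fingers; the grasp point (between the pads) lies 19 mm behind it; z points along the fingers, y is the line along which they close (so a half turn about z gives the same grasp; the last joint's range is limited). The gripper opens to 93 mm and grips with 3 to 60 N. Pads are 15 mm wide; open, the fingers measure 128 mm over their backs; the gripper's body (75 mm by 188 mm) begins 65 mm behind the grasp point.
Start: joints at [1.228, 0.599, -0.003, 1.599, 0.002, 0.943, -0.08], TCP at [0.19, -0.7, 0.219] pointing down, gripper open.
Joint ranges: [-2.57, 2.57], [-0.35, 1.97], [-1.29, 1.29], [0.11, 2.56], [-1.05, 4.19], [0.11, 1.86], [-2.63, 2.63]. Speed limits (rad/s): [2.22, 2.22, 3.01, 3.01, 3.14, 3.14, 3.14].

## Interface

Orientations are given as a unit quaternion [x, y, z, w].
In Python, from plant import r, camera, workorder, models gives the robot as it stands.
- The arm moves only by the tool send_rows, never from a script. Its arguments are lists of equal length, an entry for each row: "jaw": the finger opening in m, from 0 to 0.093; "linear": the shift along the tool's x, y, z in m, a list of three; "angular": the turn, a rotation vector about the tool's x, y, z in degrees, a list of three. In form: {"jaw": [jaw, ...], "linear": [[x, y, z], ...], "angular": [[ax, ay, az], ...]}. A call has exactly 5 rows; each row is the pose to reach, as a shift and turn from the pose commanded when the call began, along the tool's axes at that moment; what a row does not reach only later rows make up. A row lasts 1/10 s, in which the tool goes at most 50 mm and 8.59 degrees, less where a joint would pass 70% of its speed; a pose out of reach is approached as far as the arm can. A call with a gripper value outside its range is refused whole. The fingers move at their own pace and stop on an object; "squeeze" is the grip in N (left out, the last holds). Time passes only in rows, so rows that repeat a pose let the fingers close, or fill a call up. It gives the time, the measured TCP pose, the force, the opening and the grip force at its end, in the units of the state.
- r.read_state(): the state, without advancing time (a new reading comes with each control period).
- camera(name): name is "scene" or "side" or "wrist"; returns a dict with "color" (480x640x3 uint8, blue, green, red), "fov_y" (degrees; the focal length in pixels is half the picture's height over the tangent of half this angle, whatever the lens; pixels are square), "cx", "cy" (the principal point, pixels), "k1" (the pictures are not rectified: a ray, as slopes to the right and down, at radius r is drawn at 1 + k1 r^2 times it, then the intrinsics apply), "camera_from_world" (4x4, takes a point from world to camera coordinates). Camera axes: x right, y up, looking along -z (the intrinsics and any distortion apply to the point x, -y, -z); pixel columns grow to the right and rows downward; lengths in m; the calibration is good to about 2 mm. A picture is of the moment at which its call begins. There is no depth.
- workorder.close_job(): hands the job in; it is judged then, once.
Trained networks look in the newest picture that a camera, given by its name, has taken for a name from the list of things; names that differ only in an ending like _2 or _b are one class to them, and where a whole thing is asked for, a point or a joint stands for the part that bears it (a point fixed in the world has none). Each returns a list of dicts, best first, with "confidence" (0 to 1); they miss things now and then, are a little off and sometimes report something else, mostly with a low value. They report only what shows in the picture. A call takes as long as a camera call.
- models.recognise(target, camera): "rect" ([left, top, width, height] as shares, 0 to 1, of the picture: columns of its width, rows of its height, round what is visible of it).
- models.tip_of(target, camera): "location" ([column, row] as shares, 0 to 1, of the picture: columns of its width, rows of its height: a listed point, or the origin of a listed thing).
The state is a dict: "time": time; "qpos": joint angles; "joint_vel": joint speeds; "joint_torque": joint torques, N m; "position": TCP position; "tcp_rot": TCP orientation; "force": force on the tool from outside, world axes, zero at the start; "moment": the same for the moment, N m; "grip_width": finger opening in m; "gripper_force": force on a finger pad.
Only numpy, scipy, OpenCV 4.12 (cv2) and the standard library are available. Lean on these libraries where they do the work, as an engineer would, in place of code of your own. Each camera call takes 0.05 s, during which the arm holds its last target. There are 200 camera calls.

## Working session

There is one attempt and no reset: what is moved stays moved. The work goes in short steps, Python scripts to look and compute and a tool call to move; the robot and the scene stay as the last step left them, time stands still between calls to the robot, and variables do not carry over. Pictures are saved under pics/ and viewed, at most 10 in all, crops included, and the job is handed in when it is done.

Besides the shell and the picture viewer there is one more tool, called after "Emit:" in YAML: its name, and indented under it one key for each argument. send_rows: Moves the arm, as the interface text tells. Its arguments: {"type":"object","properties":{"jaw":{"type":"array"},"linear":{"type":"array"},"angular":{"type":"array"},"squeeze":{"type":"number"}},"required":["jaw","linear","angular"]}

```bash
mkdir -p pics
cat > h.py <<'E'
import numpy as np, cv2
from plant import r, camera, workorder, models
def shot(n,f=None):
    c=camera(n)
    if f: cv2.imwrite('pics/'+f,c['color'])
    return c
def K(c):
    f=240/np.tan(np.radians(c['fov_y'])/2); return f
def proj(c,P):
    p=np.c_[np.atleast_2d(P),np.ones(len(np.atleast_2d(P)))]@np.array(c['camera_from_world']).T
    s=np.c_[p[:,0]/-p[:,2],-p[:,1]/-p[:,2]]; s=s*(1+c['k1']*(s**2).sum(1))[:,None]
    return s*K(c)+[c['cx'],c['cy']]
def ray(c,uv):
    d=(np.array(uv)-[c['cx'],c['cy']])/K(c); s=d.copy()
    for _ in range(20): s=d/(1+c['k1']*(s@s))
    M=np.linalg.inv(np.array(c['camera_from_world'])); v=M[:3,:3]@[s[0],-s[1],-1]
    return M[:3,3],v
def atz(c,uv,z):
    o,v=ray(c,uv); return o+v*(z-o[2])/v[2]
E
python3 - <<'E'
from h import *
print(r.read_state())
for n in ['scene','side','wrist']:
    c=shot(n,n+'0.png')
    print(n,c['fov_y'],c['k1'],np.linalg.inv(np.array(c['camera_from_world']))[:3,3])
    for t in ['bin','pedal_tread','pedal','lid','tyre_lever','pedal_wrench','rear_light','spacer']:
        for f in (models.tip_of,models.recognise):
            try:
                o=f(t,n)[:1]
                for d in o:
                    v=np.array(d.get('location',d.get('rect'))); v=(v*np.tile([640,480],len(v)//2)).round(1)
                    print(t,f.__name__,v,round(d['confidence'],2), atz(c,v,{'pedal_tread':.055}.get(t,0)).round(3) if len(v)==2 else '')
            except Exception as e: print(t,f.__name__,e)
E
```

```text
{'time': 0.0, 'qpos': array([ 1.2282815 ,  0.60012876, -0.00254648,  1.60007086,  0.00177124,
        0.9429238 , -0.07977546]), 'joint_vel': array([-6.65754244e-04,  2.17118600e-05,  8.56402579e-04,  8.00598228e-04,
       -3.78285828e-04, -7.00216901e-04, -1.05057104e-03]), 'joint_torque': array([ 6.98524345e-04, -7.65073371e+01,  1.49785370e+00, -2.52353024e+01,
       -5.23181143e-02,  1.68873434e-02,  1.42783824e-04]), 'position': array([ 0.19032572, -0.69908966,  0.21777837]), 'tcp_rot': array([ 9.91175960e-01,  1.32550490e-01, -1.58275876e-04, -7.47689297e-04]), 'force': array([ 0.207159  , -0.18206084, -0.52174651]), 'moment': array([0.00086931, 0.02713391, 0.04607552]), 'gripper_force': 0.0, 'grip_width': 0.09295268454458384}
scene 52.459276422894476 -0.07880857942199009 [1.14025884 0.06526944 0.7655619 ]
bin call [358.8 307.9] 0.64 [0.641 0.035 0.   ]
bin call [285.4 186.5 159.  178.6] 0.57 
lid call it knows: bin, pedal, pedal_tread, pedal_wrench, rear_light, spacer, tyre_lever
tyre_lever call [311.8 254.9] 0.54 [ 0.533 -0.076  0.   ]
tyre_lever call [285.1 259.7  21.8  18
[... 664 characters left out ...]
 [309.2 251.5  48.8  25.6] 0.97 
lid call it knows: bin, pedal, pedal_tread, pedal_wrench, rear_light, spacer, tyre_lever
lid call [223.3 185.6  88.5  82.8] 0.83 
tyre_lever call [282.6 202.9] 0.52 [ 0.826 -0.164 -0.   ]
tyre_lever call [275.6 183.    9.7   7.7] 0.39 
pedal_wrench call [412.  219.5] 0.61 [ 0.542 -0.348  0.   ]
pedal_wrench call [358.5 188.  114.7  58.6] 0.57 
rear_light call [424.4 263.1] 0.83 [ 0.434 -0.252  0.   ]
rear_light call [412.5 249.6  25.1  19.2] 0.95 
spacer call [320.9 202.2  12.3  14.3] 0.46 
wrist 66.32443842406896 -0.05322888704408568 [ 0.26233609 -0.67972779  0.38421136]
lid call it knows: bin, pedal, pedal_tread, pedal_wrench, rear_light, spacer, tyre_lever
```

View pics/scene0.png

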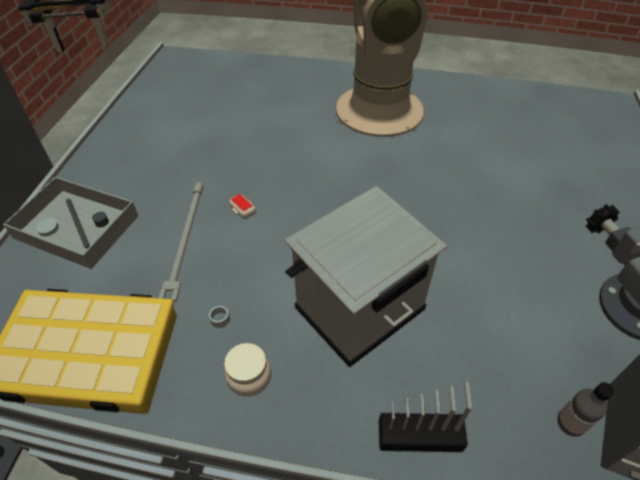

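View pics/side0.png

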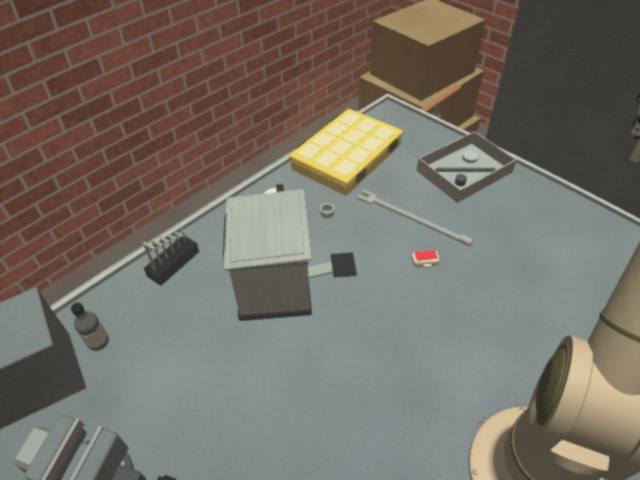

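Scene: bin centre near (365,270), lever stub at (297,267). Side: tread plate centred near (343,264). Bin and tread are 163 mm apart (160 expected), with the front turned about 38° towards the robot. I'll overlay that model to check it.

```bash
cat > chk.py <<'E'
from h import *
from scipy.optimize import least_squares
side=shot('side'); sc=shot('scene')
def W(p,b):
    x,y,a=p; c,s=np.cos(a),np.sin(a); b=np.atleast_2d(b).astype(float)
    return np.c_[x+c*b[:,0]-s*b[:,1], y+s*b[:,0]+c*b[:,1], b[:,2]]
tz=.054
# dark tread blob centroid in side picture
g=side['color'][245:285,325:362].max(2); m=(g<60).astype(np.uint8)
n,l,st,ce=cv2.connectedComponentsWithStats(m); i=1+st[1:,4].argmax(); uv=ce[i]+[325,245]; print('tread blob',uv,st[i])
def res(p):
    return np.r_[(proj(side,W(p,[-.160,0,tz]))[0]-uv)*2, proj(side,W(p,[0,0,0]))[0]-[276.7,286.2], proj(sc,W(p,[0,0,0]))[0]-[358.8,307.9]]
f=least_squares(res,[.64,.034,.91]); p=f.x; print(p,np.degrees(p[2]),f.fun.round(1))
T=W(p,[-.160,0,tz])[0]; print('tread',T)
for c,nm in ((side,'side1'),(sc,'scene1')):
    im=c['color'].copy()
    for q in ([[-.134,-.033,tz],[-.134,.033,tz],[-.186,.033,tz],[-.186,-.033,tz]],[[-.075,-.09,0],[.075,-.09,0],[.075,.09,0],[-.075,.09,0]],[[-.083,-.098,.188],[.08,-.098,.182],[.08,.098,.182],[-.083,.098,.188]]):
        cv2.polylines(im,[proj(c,W(p,q)).round().astype(int)],True,(0,255,0),1)
    cv2.imwrite(f'pics/{nm}.png',im)
a=cv2.resize(cv2.imread('pics/side1.png')[170:340,200:400],None,fx=2,fy=2); b=cv2.resize(cv2.imread('pics/scene1.png')[170:370,260:460],None,fx=2,fy=2)
cv2.imwrite('pics/ov1.png',np.hstack([np.pad(a,((0,60),(0,0),(0,0))),b]))
from scipy.spatial.transform import Rotation as R
s=r.read_state(); Rt=R.from_quat(s['tcp_rot']).as_matrix()
print('delta tool',Rt.T@(T+[0,0,.1]-s['position']))
ty=np.array([np.sin(p[2]),-np.cos(p[2]),0]); v=Rt.T@ty; print('turn about tool z',np.degrees(np.arctan2(-v[0],v[1])))
E
python3 chk.py
```

```text
tread blob [344.  267.2] [18 21  3  3  5]
[0.64147014 0.03590583 0.81901264] 46.92596771813318 [ 1.7 -0.2 -2.9 -0.7  0.6  0.1]
tread [ 0.5321993  -0.08096967  0.054     ]
delta tool [ 0.49226158 -0.50707729  0.06459263]
turn about tool z -31.694055175073323
```

View pics/ov1.png

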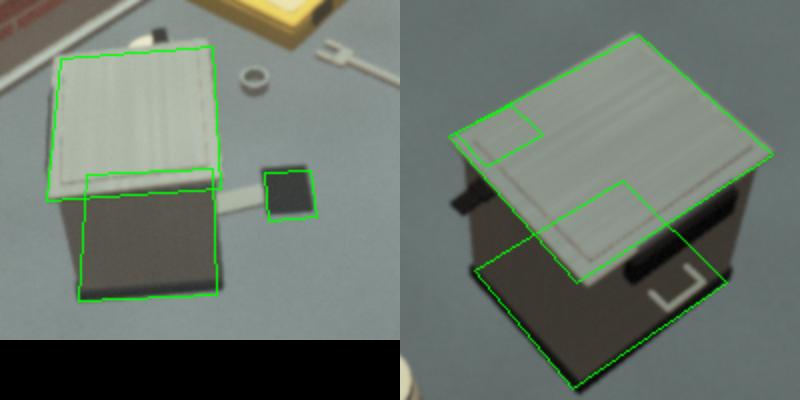

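Overlay fits to a couple of pixels: the real tread corners in the left crop are (262,168), (306,165), (314,213), (270,217), and the real bin is turned slightly less. I'll refit with corners and compute the move.

```bash
cat > chk2.py <<'E'
from h import *
from scipy.optimize import least_squares
exec(open('chk.py').read().split('# dark')[0].split('least_squares\n')[1])
S=lambda L:np.array(L)/2+[200,170]
C=lambda L:(np.array(L)-[400,0])/2+[260,170]
bt=[[-.134,-.033,tz],[-.134,.033,tz],[-.186,.033,tz],[-.186,-.033,tz]]
ts=S([[262,168],[270,217],[314,213],[306,165]])
def res(p):
    return np.r_[(proj(side,W(p,bt))-ts).ravel(), (proj(side,W(p,[[.075,.09,0],[-.075,.09,0]]))-S([[79,300],[222,290]])).ravel(),
     (proj(sc,W(p,[[-.075,-.09,0],[.075,-.09,0],[.075,.09,0]]))-C([[474,270],[577,391],[728,278]])).ravel()]
f=least_squares(res,[.64,.034,.85]); p=f.x; print(p,np.degrees(p[2]),f.fun.round(1).reshape(-1,2).tolist())
T=W(p,[-.160,0,tz])[0]; print('tread',T)
np.save('p.npy',p)
from scipy.spatial.transform import Rotation as R
s=r.read_state(); Rt=R.from_quat(s['tcp_rot']).as_matrix()
print('delta tool',Rt.T@(T+[0,0,.1]-s['position']))
ty=np.array([np.sin(p[2]),-np.cos(p[2]),0]); v=Rt.T@ty; print('turn about tool z',np.degrees(np.arctan2(-v[0],v[1])))
E
python3 chk2.py
```

```text
[0.64175642 0.03638167 0.85339706] 48.89604990150389 [[0.1, 0.8], [-0.9, -0.6], [1.1, -0.4], [1.2, 0.6], [0.2, 1.2], [-1.7, 1.1], [-0.4, 2.0], [0.1, -0.6], [-1.4, 0.2]]
tread [ 0.53656807 -0.08418122  0.054     ]
delta tool [ 0.49561763 -0.50281988  0.0646194 ]
turn about tool z -33.666660942373944
```

Emit:
send_rows:
  jaw: [0, 0, 0, 0, 0]
  linear:
    - [0.033, -0.034, 0]
    - [0.066, -0.067, 0]
    - [0.099, -0.101, 0]
    - [0.132, -0.134, 0]
    - [0.165, -0.168, 0]
  angular:
    - [0, 0, -6.7]
    - [0, 0, -13.5]
    - [0, 0, -20.2]
    - [0, 0, -27]
    - [0, 0, -33.7]
  squeeze: 10

```text
time: 3.1
position: [0.3062, -0.4926, 0.2189]
tcp_rot: [0.909, 0.416, 0.0, 0.0]
force: [0.5, -0.4, -0.4]
grip_width: 0.0577
gripper_force: 0.0
```

```bash
cat > d.py <<'E'
from h import *
from scipy.spatial.transform import Rotation as R
p=np.load('p.npy'); c,s_=np.cos(p[2]),np.sin(p[2])
T=np.array([p[0]-.16*c,p[1]-.16*s_,.054])
s=r.read_state(); Rt=R.from_quat(s['tcp_rot']).as_matrix()
print(s['time'],s['position'],s['force'],'tilt',Rt[:,2],'delta to tread top',Rt.T@(T-s['position']))
v=Rt.T@np.array([s_,-c,0]); print('turn',np.degrees(np.arctan2(-v[0],v[1])))
E
python3 d.py
```

```text
3.1 [ 0.30624761 -0.49255398  0.2188732 ] [ 0.45632504 -0.39639456 -0.41536732] tilt [ 3.24043603e-04 -5.88543306e-04 -9.99999774e-01] delta to tread top [ 0.45967856 -0.09255311  0.16470745]
turn 0.3087337850721582
```

Emit:
send_rows:
  jaw: [0, 0, 0, 0, 0]
  linear:
    - [0.045, -0.009, 0]
    - [0.09, -0.018, 0]
    - [0.135, -0.027, 0]
    - [0.18, -0.036, 0]
    - [0.225, -0.045, 0]
  angular:
    - [0, 0, 0]
    - [0, 0, 0]
    - [0, 0, 0]
    - [0, 0, 0]
    - [0, 0, 0]

```text
time: 3.6
position: [0.4201, -0.2934, 0.2189]
tcp_rot: [0.91, 0.414, 0.0, 0.0]
force: [0.6, 0.2, 0.5]
grip_width: 0.0177
gripper_force: 0.0
```

Emit:
send_rows:
  jaw: [0, 0, 0, 0, 0]
  linear:
    - [0.045, -0.009, 0.01]
    - [0.09, -0.018, 0.03]
    - [0.135, -0.027, 0.06]
    - [0.18, -0.036, 0.09]
    - [0.225, -0.045, 0.11]
  angular:
    - [0, 0, 0]
    - [0, 0, 0]
    - [0, 0, 0]
    - [0, 0, 0]
    - [0, 0, 0]

```text
time: 4.1
position: [0.5293, -0.1022, 0.1115]
tcp_rot: [0.91, 0.414, -0.0, 0.0]
force: [1.6, -0.1, 1.3]
grip_width: 0.0005
gripper_force: 0.0
```

```bash
python3 d.py
python3 - <<'E'
from h import *
a=shot('side')['color'][150:350,190:450];b=shot('wrist')['color']
cv2.imwrite('pics/n1.png',np.hstack([cv2.resize(a,(390,300)),cv2.resize(b,(400,300))]))
E
```

```text
4.1 [ 0.52930754 -0.10219723  0.11149293] [ 1.57297993 -0.14808075  1.32165185] tilt [-4.07515731e-04 -3.12860303e-04 -9.99999868e-01] delta to tread top [ 0.01837608 -0.0063719   0.05748433]
turn -0.013873707248938388
```

View pics/n1.png

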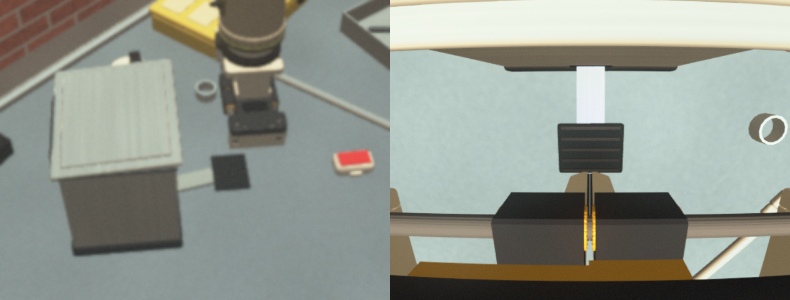

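The wrist view shows the tread at (590,147), laterally in line with the finger tips at col 590. The tips still need about 10 mm towards the bin, then down.

Emit:
send_rows:
  jaw: [0, 0, 0, 0, 0]
  linear:
    - [0.005, 0, 0.01]
    - [0.01, -0.002, 0.02]
    - [0.01, -0.002, 0.03]
    - [0.01, -0.002, 0.04]
    - [0.01, -0.002, 0.045]
  angular:
    - [0, 0, 0]
    - [0, 0, 0]
    - [0, 0, 0]
    - [0, 0, 0]
    - [0, 0, 0]

```text
time: 4.7
position: [0.5333, -0.0954, 0.0667]
tcp_rot: [0.911, 0.413, -0.001, -0.0]
force: [1.1, -0.0, -0.8]
grip_width: 0.0004
gripper_force: 0.0
```

Emit:
send_rows:
  jaw: [0, 0, 0, 0, 0]
  linear:
    - [0, 0, 0.003]
    - [0, 0, 0.006]
    - [0, 0, 0.009]
    - [0, 0, 0.012]
    - [0, 0, 0.015]
  angular:
    - [0, 0, 0]
    - [0, 0, 0]
    - [0, 0, 0]
    - [0, 0, 0]
    - [0, 0, 0]

```text
time: 5.2
position: [0.5341, -0.0945, 0.0528]
tcp_rot: [0.91, 0.414, 0.0, 0.0]
force: [-2.0, -1.0, 6.5]
grip_width: 0.0004
gripper_force: 3.4
```

```bash
python3 d.py
python3 - <<'E'
from h import *
a=shot('side')['color'][150:350,190:450];b=shot('scene')['color'][130:390,220:490]
cv2.imwrite('pics/n2.png',np.hstack([cv2.resize(a,(390,300)),cv2.resize(b,(312,300))]))
E
```

```text
5.2 [ 0.5340965  -0.09454323  0.05276462] [-2.01437283 -0.99331442  6.51215674] tilt [ 2.95410773e-04 -1.66192240e-04 -9.99999943e-01] delta to tread top [ 0.00943532 -0.00494491 -0.00123638]
turn 0.027836202261079527
```

View pics/n2.png

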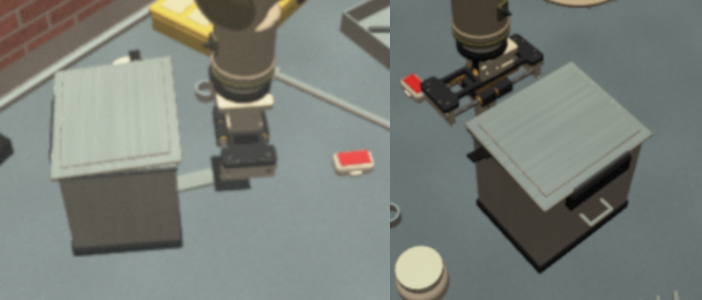

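In contact (6.5 N) 9 mm outward of the tread centre. That is acceptable, so I'll press down.

Emit:
send_rows:
  jaw: [0, 0, 0, 0, 0]
  linear:
    - [0, 0, 0.003]
    - [0, 0, 0.006]
    - [0, 0, 0.009]
    - [0, 0, 0.012]
    - [0, 0, 0.015]
  angular:
    - [0, 0, 0]
    - [0, 0, 0]
    - [0, 0, 0]
    - [0, 0, 0]
    - [0, 0, 0]

```text
time: 5.8
position: [0.5333, -0.0955, 0.038]
tcp_rot: [0.91, 0.414, -0.001, 0.0]
force: [-3.0, -3.9, 7.9]
grip_width: 0.0006
gripper_force: 3.7
```

Emit:
send_rows:
  jaw: [0, 0, 0, 0, 0]
  linear:
    - [0, 0, 0.003]
    - [0, 0, 0.006]
    - [0, 0, 0.009]
    - [0, 0, 0.012]
    - [0, 0, 0.014]
  angular:
    - [0, 0, 0]
    - [0, 0, 0]
    - [0, 0, 0]
    - [0, 0, 0]
    - [0, 0, 0]

```text
time: 6.3
position: [0.5333, -0.0955, 0.0237]
tcp_rot: [0.91, 0.414, -0.001, 0.0]
force: [-2.2, -4.0, 4.6]
grip_width: 0.0003
gripper_force: 2.7
```

Emit:
send_rows:
  jaw: [0, 0, 0, 0, 0]
  linear:
    - [0, 0, 0.001]
    - [0, 0, 0.002]
    - [0, 0, 0.003]
    - [0, 0, 0.004]
    - [0, 0, 0.0045]
  angular:
    - [0, 0, 0]
    - [0, 0, 0]
    - [0, 0, 0]
    - [0, 0, 0]
    - [0, 0, 0]

```text
time: 6.8
position: [0.5339, -0.0946, 0.0194]
tcp_rot: [0.91, 0.414, -0.0, 0.0]
force: [-3.2, -4.1, 13.2]
grip_width: 0.0006
gripper_force: 6.9
```

```bash
python3 d.py
python3 - <<'E'
from h import *
a=shot('side')['color'][90:350,190:450];b=shot('scene')['color'][90:390,220:520]
cv2.imwrite('pics/n3.png',np.hstack([cv2.resize(a,(390,390)),cv2.resize(b,(390,390))]))
E
```

```text
6.8 [ 0.53392819 -0.09456386  0.01937618] [-3.15245656 -4.10984578 13.22386261] tilt [-9.86783872e-05 -2.26002289e-04 -9.99999970e-01] delta to tread top [ 0.00955348 -0.00482897 -0.03462642]
turn 0.030594684080784057
```

View pics/n3.png

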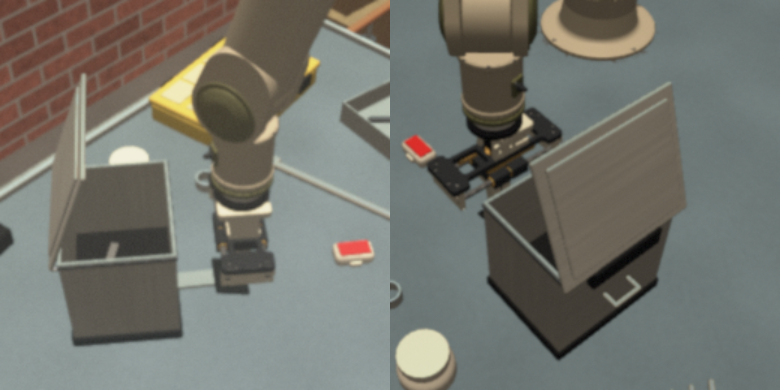

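The lid stands wide open with the force up at the stop. The lever's stub is gone from the rim at -y. One more short press with a settle, then ease up.

Emit:
send_rows:
  jaw: [0, 0, 0, 0, 0]
  linear:
    - [0, 0, 0.0005]
    - [0, 0, 0.001]
    - [0, 0, 0.001]
    - [0, 0, 0.001]
    - [0, 0, 0.001]
  angular:
    - [0, 0, 0]
    - [0, 0, 0]
    - [0, 0, 0]
    - [0, 0, 0]
    - [0, 0, 0]

```text
time: 7.4
position: [0.5339, -0.0946, 0.0192]
tcp_rot: [0.91, 0.414, 0.0, 0.0]
force: [-5.6, -4.2, 18.8]
grip_width: 0.0005
gripper_force: 9.8
```

Emit:
send_rows:
  jaw: [0, 0, 0, 0, 0]
  linear:
    - [0, 0, -0.001]
    - [0, 0, -0.002]
    - [0, 0, -0.003]
    - [0, 0, -0.004]
    - [0, 0, -0.0055]
  angular:
    - [0, 0, 0]
    - [0, 0, 0]
    - [0, 0, 0]
    - [0, 0, 0]
    - [0, 0, 0]

```text
time: 7.9
position: [0.5341, -0.0942, 0.0237]
tcp_rot: [0.91, 0.414, 0.0, -0.0]
force: [-2.4, -2.1, 2.9]
grip_width: 0.0004
gripper_force: 1.7
```

Emit:
send_rows:
  jaw: [0, 0, 0, 0, 0]
  linear:
    - [0, 0, -0.0015]
    - [0, 0, -0.003]
    - [0, 0, -0.0045]
    - [0, 0, -0.006]
    - [0, 0, -0.0075]
  angular:
    - [0, 0, 0]
    - [0, 0, 0]
    - [0, 0, 0]
    - [0, 0, 0]
    - [0, 0, 0]

```text
time: 8.4
position: [0.534, -0.0944, 0.0314]
tcp_rot: [0.91, 0.414, 0.0, -0.0]
force: [-1.7, -1.6, 4.4]
grip_width: 0.0005
gripper_force: 2.3
```

Emit:
send_rows:
  jaw: [0, 0, 0, 0, 0]
  linear:
    - [0, 0, -0.0015]
    - [0, 0, -0.003]
    - [0, 0, -0.0045]
    - [0, 0, -0.006]
    - [0, 0, -0.0075]
  angular:
    - [0, 0, 0]
    - [0, 0, 0]
    - [0, 0, 0]
    - [0, 0, 0]
    - [0, 0, 0]

```text
time: 8.9
position: [0.5342, -0.0943, 0.0389]
tcp_rot: [0.91, 0.414, 0.0, -0.0]
force: [-1.3, -0.4, 5.3]
grip_width: 0.0005
gripper_force: 2.6
```

Emit:
send_rows:
  jaw: [0, 0, 0, 0, 0]
  linear:
    - [0, 0, -0.001]
    - [0, 0, -0.002]
    - [0, 0, -0.003]
    - [0, 0, -0.004]
    - [0, 0, -0.005]
  angular:
    - [0, 0, 0]
    - [0, 0, 0]
    - [0, 0, 0]
    - [0, 0, 0]
    - [0, 0, 0]

```text
time: 9.4
position: [0.5344, -0.094, 0.0439]
tcp_rot: [0.91, 0.414, 0.0, -0.0]
force: [-1.2, -0.2, 7.5]
grip_width: 0.0004
gripper_force: 2.8
```

Emit:
send_rows:
  jaw: [0, 0, 0, 0, 0]
  linear:
    - [0, 0, -0.0007]
    - [0, 0, -0.0014]
    - [0, 0, -0.0021]
    - [0, 0, -0.0028]
    - [0, 0, -0.0035]
  angular:
    - [0, 0, 0]
    - [0, 0, 0]
    - [0, 0, 0]
    - [0, 0, 0]
    - [0, 0, 0]

```text
time: 9.9
position: [0.5346, -0.0938, 0.0475]
tcp_rot: [0.91, 0.414, 0.001, -0.0]
force: [-1.3, 0.5, 5.8]
grip_width: 0.0005
gripper_force: 2.9
```

Emit:
send_rows:
  jaw: [0, 0, 0, 0, 0]
  linear:
    - [0, 0, -0.0005]
    - [0, 0, -0.001]
    - [0, 0, -0.0015]
    - [0, 0, -0.002]
    - [0, 0, -0.0025]
  angular:
    - [0, 0, 0]
    - [0, 0, 0]
    - [0, 0, 0]
    - [0, 0, 0]
    - [0, 0, 0]

```text
time: 10.4
position: [0.5348, -0.0936, 0.05]
tcp_rot: [0.91, 0.415, 0.001, -0.0]
force: [-1.4, 1.0, 5.7]
grip_width: 0.0005
gripper_force: 2.9
```

Emit:
send_rows:
  jaw: [0, 0, 0, 0, 0]
  linear:
    - [0, 0, -0.0004]
    - [0, 0, -0.0008]
    - [0, 0, -0.0012]
    - [0, 0, -0.0016]
    - [0, 0, -0.002]
  angular:
    - [0, 0, 0]
    - [0, 0, 0]
    - [0, 0, 0]
    - [0, 0, 0]
    - [0, 0, 0]

```text
time: 10.9
position: [0.535, -0.0934, 0.052]
tcp_rot: [0.91, 0.415, 0.001, -0.0]
force: [-0.1, 1.9, 5.6]
grip_width: 0.0007
gripper_force: 2.9
```

Emit:
send_rows:
  jaw: [0, 0, 0, 0, 0]
  linear:
    - [0, 0, -0.0004]
    - [0, 0, -0.0008]
    - [0, 0, -0.0012]
    - [0, 0, -0.0016]
    - [0, 0, -0.002]
  angular:
    - [0, 0, 0]
    - [0, 0, 0]
    - [0, 0, 0]
    - [0, 0, 0]
    - [0, 0, 0]

```text
time: 11.4
position: [0.5351, -0.0932, 0.054]
tcp_rot: [0.91, 0.415, 0.001, -0.0]
force: [-1.5, 2.6, 4.9]
grip_width: 0.0001
gripper_force: 2.8
```

Emit:
send_rows:
  jaw: [0, 0, 0, 0, 0]
  linear:
    - [0, 0, -0.0004]
    - [0, 0, -0.0008]
    - [0, 0, -0.0012]
    - [0, 0, -0.0016]
    - [0, 0, -0.002]
  angular:
    - [0, 0, 0]
    - [0, 0, 0]
    - [0, 0, 0]
    - [0, 0, 0]
    - [0, 0, 0]

```text
time: 11.9
position: [0.5343, -0.0942, 0.0556]
tcp_rot: [0.91, 0.414, 0.0, -0.0]
force: [-0.8, 0.0, -0.8]
grip_width: 0.0005
gripper_force: 0.0
```

Contact was released at about 55.5 mm, which is pedal fully up. I'll retreat and check.

Emit:
send_rows:
  jaw: [0, 0, 0, 0, 0]
  linear:
    - [0, 0, -0.002]
    - [-0.002, 0, -0.01]
    - [-0.02, 0, -0.03]
    - [-0.05, 0, -0.06]
    - [-0.08, 0, -0.09]
  angular:
    - [0, 0, 0]
    - [0, 0, 0]
    - [0, 0, 0]
    - [0, 0, 0]
    - [0, 0, 0]

```text
time: 12.4
position: [0.4806, -0.1552, 0.1467]
tcp_rot: [0.91, 0.415, -0.0, -0.0]
force: [0.9, -0.4, -0.5]
grip_width: 0.0007
gripper_force: 0.0
```

Emit:
send_rows:
  jaw: [0, 0, 0, 0, 0]
  linear:
    - [-0.03, 0, -0.02]
    - [-0.06, 0, -0.02]
    - [-0.06, 0, -0.02]
    - [-0.06, 0, -0.02]
    - [-0.06, 0, -0.02]
  angular:
    - [0, 0, 0]
    - [0, 0, 0]
    - [0, 0, 0]
    - [0, 0, 0]
    - [0, 0, 0]

```text
time: 12.9
position: [0.4426, -0.1993, 0.1658]
tcp_rot: [0.91, 0.414, 0.0, -0.0]
force: [0.3, -0.3, -0.2]
grip_width: 0.0002
gripper_force: 0.0
```

```bash
python3 d.py
python3 - <<'E'
from h import *
a=shot('side')['color'][150:350,190:450];b=shot('scene')['color'][130:390,150:490]
cv2.imwrite('pics/n4.png',np.hstack([cv2.resize(a,(390,300)),cv2.resize(b,(392,300))]))
E
```

```text
12.9 [ 0.44264961 -0.19934736  0.16579147] [ 0.29734225 -0.33257701 -0.2308596 ] tilt [ 4.23726492e-04  3.14845501e-04 -9.99999861e-01] delta to tread top [ 0.14847323 -0.00475497  0.11186751]
turn 0.07783453850759185
```

View pics/n4.png

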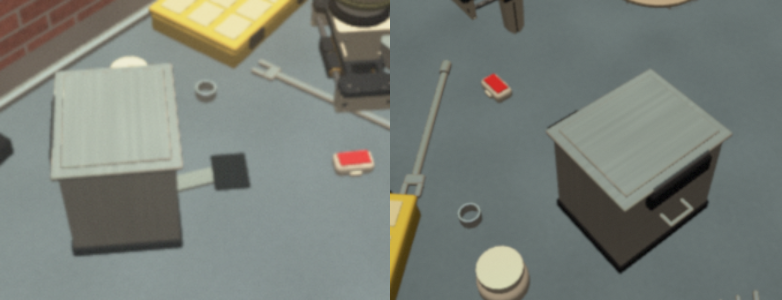

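The lid lies flat and shut and no lever sticks out at (550,150). Wrench, light and spacer lie where they were. Handing in.

```bash
python3 -c "
from plant import workorder
print(workorder.close_job())"
```

```text
the job is handed in; nothing more can be done
None
```

The job is handed in: the lid was opened wide, the tyre lever dropped off the rim into the bin, the lid was eased shut with the pedal fully up, and the wrench, light and spacer lie where they were, all at about 13 s of the 38 s allowed.

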